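# Release and take off a snap-in filter cover

### The arm

A 6-joint arm with a two-finger parallel gripper is mounted at the origin on the work surface. World frame = base frame: x ahead of the robot, y to its left, z up, the work surface at z = 0. Lengths are in mm, angles in rad, forces in N, time in s.
With the tool pointing down it reaches from about 275 to 750 mm from the base axis. Payload 10.2 kg.
Tool frame: the origin (TCP) lies at the very end of the fingers, on their centre line; the grasp point (between the pads) lies 19 mm behind it; z points along the fingers, y is the direction in which the jaws open and shut (so a half turn about z gives the same grasp; the last joint's range is limited). The gripper opens to 85 mm and grips with 20 to 120 N. Pads are 22 mm wide; open, the fingers measure 114 mm over their backs; the gripper's body (76 mm by 85 mm) begins 54 mm behind the grasp point. The pads swing forward as they close: fully open they stand 13 mm farther back than shut.
Start: joints at [-0.223, 0.313, 1.498, -0, 1.331, -0.223], TCP at [525.006, -0.013, 231.294] pointing down, gripper open.
Joint ranges: [-2.94, 2.94], [-0.97, 2.17], [0.19, 2.56], [-1.23, 4.37], [0.02, 3.11], [-2.88, 2.88]. Speed limits (rad/s): [2.39, 2.39, 3.01, 3.14, 3.14, 3.14].

### API

Orientations are given as a unit quaternion [w, x, y, z].
In Python, from rig import sensors, imaging, ctrl gives the robot as it stands.
- The arm moves only by the shell command python3 -m creep 'ROWS' [FORCE]. ROWS is JSON, a list of rows, each an object with "grip": the finger opening in mm, from 0 to 85.4; "linear": the shift along the tool's x, y, z in mm, a list of three; "rot": the turn, a rotation vector about the tool's x, y, z in rad, a list of three. A call has 1 to 12 rows; each row shifts and turns the commanded pose from where the row before left it, along the tool's axes as they then stand; what a row does not reach is not made up. A row lasts 1/12 s, in which the tool goes at most 41.7 mm and 7.16 degrees, less where a joint would pass 70% of its speed; a pose out of reach is approached as far as the arm can. A call with a gripper value outside its range is refused whole. The fingers move at their own pace and stop on an object; FORCE is the grip in N (left out, the last holds). Time passes only in rows, so rows that do not move let the fingers close. It gives the time, the measured TCP pose, the force and the opening at its end, in the units of the state.
- sensors.sense(): the state, without advancing time (a new reading comes with each control period).
- imaging.capture(name): name is "scene" or "side" or "wrist"; returns (picture, depth): 480x640x3 uint8, red, green, blue; 480x640 float32, mm along the optical axis (not along the pixel's ray), 0 where there is no reading.
- imaging.camera_params(name): a dict with "intrinsics" (3x3 intrinsics, pixels), "R" (3x3) and "t" (3): a world point X has camera coordinates R X + t. Camera axes: x right, y down, z forward; pixel columns grow to the right and rows downward; lengths in mm; the calibration is good to about 2 mm. A picture is of the moment at which its call begins: read the wrist's pose just before it. camera_params takes no time and is no camera call; for the wrist camera it gives the pose at the moment of the call.
- ctrl.finish_job(): hands the job in, once; it reports no verdict.
The state is a dict: "time_s": time; "joints": joint angles; "dq": joint speeds; "tau": joint torques, N m; "eef_pos": TCP position; "ee_rot": TCP orientation; "force": force on the tool from outside, world axes, zero at the start; "wrist_torque": the same for the moment, N m; "grip_width": opening from 0.0 (shut) to 1.0 (fully open).
Only numpy, scipy, OpenCV 4.12 (cv2) and the standard library are available. Lean on these libraries where they do the work, as an engineer would, in place of code of your own. Each camera call takes 0.05 s, during which the arm holds its last target.

### The job

The gas filter unit has to be opened for a filter change. Press the orange snap tab at the end of the unit gently inward, without over-stressing it, and keep it pressed until that end of the cover has sprung up; let the tab go, then take the blue cover by its grey rib, lift it off and set it down gently in the metal tray, lying flat and right way up inside its walls. Do not pry or force the cover, and leave the other things on the bench where they are.

Things in the scene. Friction and masses are not known exactly. Their poses are not given: they have to be found in the camera images.
- unit: gas filter unit: open-topped beige box fixed to the bench, 120 (its x) x 104 (its y) x 65 high, closed by the cover. Origin: centre of its underside. The springy orange snap tab stands at its +x end, on its centre line, and is pressed towards unit -x. A damped spring inside lifts the cover's +x end once the tab is held in past release.
- tab_foot (a point): fixed foot under the tab: 70.5 from the unit's origin along unit +x, 10 above the bench. From the tab's top a pad sticks out to unit +x: 24 wide, 12 high, round end, its middle 48 above the bench. How far it sticks out differs from unit to unit: its end is 88 to 114 from the unit's origin at rest, so feel or look for it. The cover's claws reach out to 78.
- tab (a joint): travel of the snap tab, m: 0 at rest, grows as it is pressed inward. The claws come free at 0.0035 to 0.005; hard stop at 0.0065. Pressing takes about 3 N at first, 6 to 8 N at release, 8 to 9 N just before the stop; beyond that the force climbs steeply, and it breaks above 15 N. It springs back when let go.
- cover: loose slate-blue snap-in cover, 0.13 to 0.2 kg, plate 140 x 104 x 5 (x -62 to 78, y -52 to 52) with a rim and two claws 18 deep below it. Origin: underside of the plate, over the middle of the unit, 65 above the bench when closed; axes as the unit's. On a flat floor it stands level, origin 18 up. Once sprung up it stays up, tilted about 0.08 rad, and lifts straight off.
- cover_rib (a point): top middle of the grey grip rib on the cover: rib 60 long (cover x), 14 thick (cover y), 22 tall, its top 27 above the cover's origin (92 above the bench when closed). Grip it across its 14 thickness from above.
- cover_claw (a point): point midway between the two claws at the cover's +x end, at their lower ends: 71.8 along cover +x, 18 below the cover's origin; 47 above the bench when latched. With the tab held in it rises slowly, in about 1 s (up to 2 s), to about 58; let go too early it stays latched.
- tray: shallow aluminium parts tray fixed to the bench, outside 200 (its x) x 170 (its y) x 16 high, walls and floor 5 thick, inside 190 x 160. Origin: centre of its underside; inner floor 5 above it.
- cartridge: bystander, loose: spare filter cartridge, white, standing, 32 dia x 44. Origin: centre of its underside. Leave alone.
- marker: bystander, loose: white marker pen with red cap, lying, about 125 x 13 x 13. Origin: centre of its underside. Leave alone.
- mouse: bystander, loose: grey computer mouse 100 x 60 x 30. Origin: centre of its underside. Leave alone.
- jar: bystander, loose: amber jar with blue cap, 56 dia x 70. Origin: centre of its underside. Leave alone.
- bottle: bystander, loose: clear bottle with red cap, 60 dia x 100. Origin: centre of its underside. Leave alone.
- vials: bystander, loose: blue block 60 x 130 x 30 with small vials standing in it to 52 high. Origin: centre of its underside. Leave alone.
Mind the look-alikes: they are no part of the job. There is more than one size of the unit; the one meant has the size given above. Of the things that look like the cover, the smaller one is meant.

How it is judged:
By the outcome, as a careful person would: the job done as asked, in the order asked, and still so for the second after the job is handed in, with the robot touching nothing.
It also fails if it takes over 72 s, if anything falls off the work surface, if the arm or the gripper's body presses on something with over 40 N, if the wrist force passes 120 N, or if a joint passes its speed limit or range.

## Working session

There is one attempt and no reset: what is moved stays moved. The work goes in short steps, Python scripts to look and compute and a shell command to move; the robot and the scene stay as the last step left them, time stands still between calls to the robot, and variables do not carry over. Pictures are saved under pics/ and viewed, and the job is handed in when it is done.

```bash
ls; mkdir -p pics; python3 - <<'E'
from rig import sensors, imaging, ctrl
import cv2,numpy as np
print(sensors.sense())
for n in ["scene","side"]:
    p,d=imaging.capture(n); cv2.imwrite(f"pics/{n}0.png",p[:,:,::-1]); np.savez(f"pics/{n}0.npz",p=p,d=d,**imaging.camera_params(n))
    print(n,imaging.camera_params(n))
E
```

```text
pics
{'time_s': 0.0, 'joints': array([-2.23390709e-01,  3.13432788e-01,  1.49843554e+00, -2.62004702e-05,
        1.33099470e+00, -2.23407890e-01]), 'dq': array([ 1.10021686e-03,  5.81194919e-05, -1.43449949e-03,  8.24956969e-04,
       -1.38283583e-03, -1.06514788e-03]), 'tau': array([-5.78409599e-04, -4.12261176e+01, -2.59742296e+01, -3.58453699e-04,
        4.11797926e-03, -1.23038126e-05]), 'eef_pos': array([5.24742993e+02, 4.44363231e-02, 2.30744463e+02]), 'ee_rot': array([-5.30711879e-04,  7.07098358e-01,  7.07114919e-01, -3.49245282e-04]), 'force': array([-0.26326857,  0.37957636,  0.10979721]), 'wrist_torque': array([-0.00670282,  0.03905661, -0.05938661]), 'grip_width': 1.0006507573262473}
scene {'intrinsics': array([[547.26666369,   0.        , 308.57758733],
       [  0.        , 547.26666369, 243.39736235],
       [  0.        ,   0.        ,   1.        ]]), 'R': array([[-0.61703007,  0.78684348, -0.01229783],
       [ 0.641996  ,  0.49428248, -0.58611089],
       [-0.45509893, -0.3695432 , -0.81013751]]), 't': array([ 287.68699841, -269.34875027, 1741.40284717])}
side {'intrinsics': array([[571.32269672,   0.        , 313.47539217],
       [  0.        , 571.32269672, 230.23072088],
       [  0.        ,   0.        ,   1.        ]]), 'R': array([[ 0.99626231, -0.0845762 ,  0.01755778],
       [-0.04046022, -0.63649498, -0.77021887],
       [ 0.07631763,  0.76662964, -0.63753793]]), 't': array([-512.06681657,   99.48463095, 1300.40992142])}
```

View pics/scene0.png

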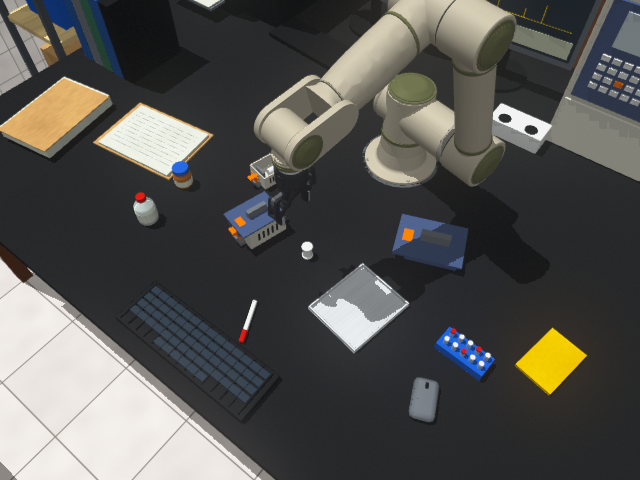

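View pics/side0.png

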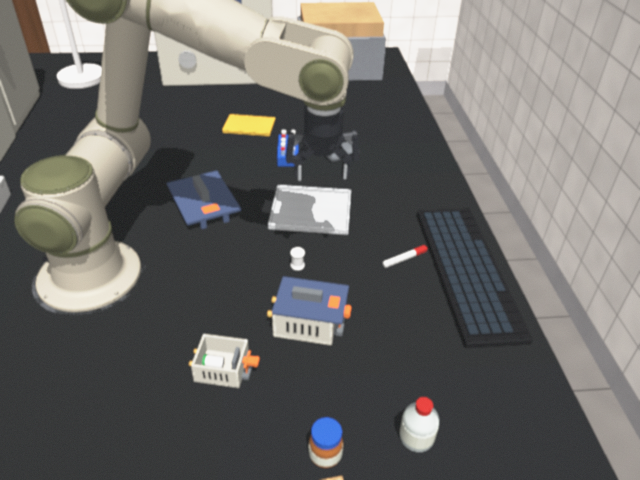

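The scene view shows the closed unit at about (255,220) with its tab pad near (235,231), the tray at (358,308), a loose look-alike cover at (430,240), and a small open unit at (265,172). In the side view, the unit is at (310,310) with its tab at (347,311), and the tray is at (312,208).

```bash
cat > h.py <<'E'
import numpy as np,cv2
def load(f):
    return dict(np.load(f))
def cloud(L):
    K,R,t=L['intrinsics'],L['R'],L['t']; d=L['d'].astype(float)
    v,u=np.mgrid[0:480,0:640]
    c=np.stack([(u-K[0,2])/K[0,0]*d,(v-K[1,2])/K[1,1]*d,d],-1)
    X=(c-t)@R   # R^T (c-t)
    X[d<=0]=np.nan
    return X
def ray(L,u,v,z):
    K,R,t=L['intrinsics'],L['R'],L['t']
    d=R.T@np.array([(u-K[0,2])/K[0,0],(v-K[1,2])/K[1,1],1]); C=-R.T@t
    return C+d*(z-C[2])/d[2]
def proj(L,X):
    c=L['R']@np.array(X,float)+L['t']; p=L['intrinsics']@c; return p[:2]/p[2]
E
python3 - <<'E'
from h import *
for n in ["scene","side"]:
    L=load(f"pics/{n}0.npz"); X=cloud(L); p=L['p'].astype(int)
    hsv=cv2.cvtColor(L['p'],cv2.COLOR_RGB2HSV)
    blue=(hsv[...,0]>105)&(hsv[...,0]<130)&(hsv[...,1]>70)&(hsv[...,2]>50)
    org=(hsv[...,0]>5)&(hsv[...,0]<18)&(hsv[...,1]>180)&(hsv[...,2]>120)
    for nm,m in (("blue",blue),("org",org)):
        k,lab,st,ce=cv2.connectedComponentsWithStats(m.astype(np.uint8))
        for i in range(1,k):
            if st[i,4]>25:
                q=X[lab==i]; q=q[~np.isnan(q[:,0])]
                if len(q)<5: continue
                print(n,nm,st[i],ce[i].round(1),np.median(q,0).round(1),np.percentile(q,5,axis=0).round(),np.percentile(q,95,axis=0).round())
    x0,y0=(190,140) if n=="scene" else (180,240)
    cv2.imwrite(f"pics/{n}crop.png",cv2.resize(L['p'][y0:y0+150,x0:x0+200,::-1],(800,600),interpolation=cv2.INTER_CUBIC))
E
```

```text
scene blue [26  0 12 14 83] [31.6  5.7] [   51.2 -1997.7  -164.6] [   44. -2031.  -198.] [  164. -1707.   -11.]
scene blue [  42    0   53   61 1026] [67.2 20.3] [   53.5 -1750.3   -74.3] [   17. -1844.  -190.] [  270. -1184.   216.]
scene blue [ 88   0  36  78 639] [105.3  36.7] [  267.  -1036.4   165. ] [  263. -1062.    20.] [  271. -1015.   287.]
scene blue [ 571    0   69  122 3298] [610.1  63.8] [-352.6  386.2  318.8] [-358.  347.  206.] [-347.  504.  484.]
scene blue [172 161  17  16 216] [180.  168.2] [ 492.6 -466.2   69.6] [ 469. -492.   57.] [ 513. -447.   75.]
scene blue [ 223  191   52   48 1016] [249.4 215.6] [ 507.1 -180.8   70.7] [ 428. -231.   66.] [ 557. -130.   75.]
scene blue [ 392  214   76   57 2543] [431.  243.1] [253.6 259.5  31.9] [168. 166.  11.] [317. 340.  37.]
scene blue [159 292  10   9  36] [163.2 295.9] [ 815.3 -208.1   23.3] [ 807. -218.   20.] [ 822. -199.   28.]
scene blue [166 299  11   6  28] [171.4 301.6] [ 813.7 -180.3   23.2] [ 807. -191.   20.] [ 820. -168.   26.]
scene blue [144 304  11  10  46] [148.5 308.2] [ 863.6 -211.2   23.4] [ 855. -225
[... 2863 characters left out ...]
.2 231.4] [ 559.6 -191.1   52.8] [ 550. -205.   18.] [ 568. -180.   58.]
scene org [402 228  12  13 112] [407.6 234.4] [263.4 191.6  33.5] [245. 178.  29.] [281. 206.  37.]
side blue [276 133  20  35 333] [282.5 153.5] [455.6 425.4  25.5] [444. -10.  -3.] [479. 566. 323.]
side blue [293 144   7  13  64] [296.2 149.8] [499.  451.5  29.7] [472.  -2.  -2.] [514. 518. 324.]
side blue [ 167  171   74   58 2063] [202.8 198.9] [244.6 233.   29. ] [171. 151.  16.] [319. 333.  32.]
side blue [ 273  276   76   48 2010] [309.7 300. ] [ 489.2 -184.8   69. ] [ 429. -229.   66.] [ 558. -121.   72.]
side blue [310 416  33  34 856] [326.1 432. ] [ 493.4 -473.7   68.8] [ 473. -496.   -1.] [ 516. -410.   72.]
```

View pics/scenecrop.png

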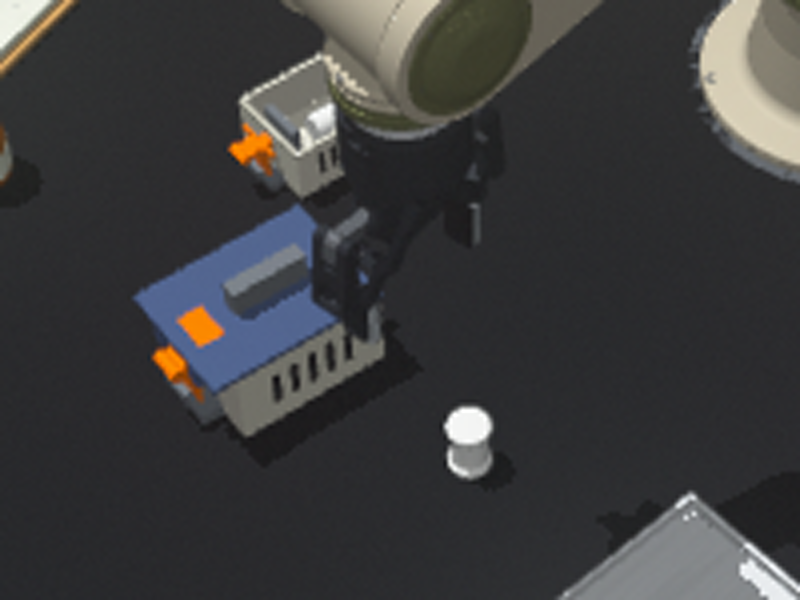

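View pics/sidecrop.png

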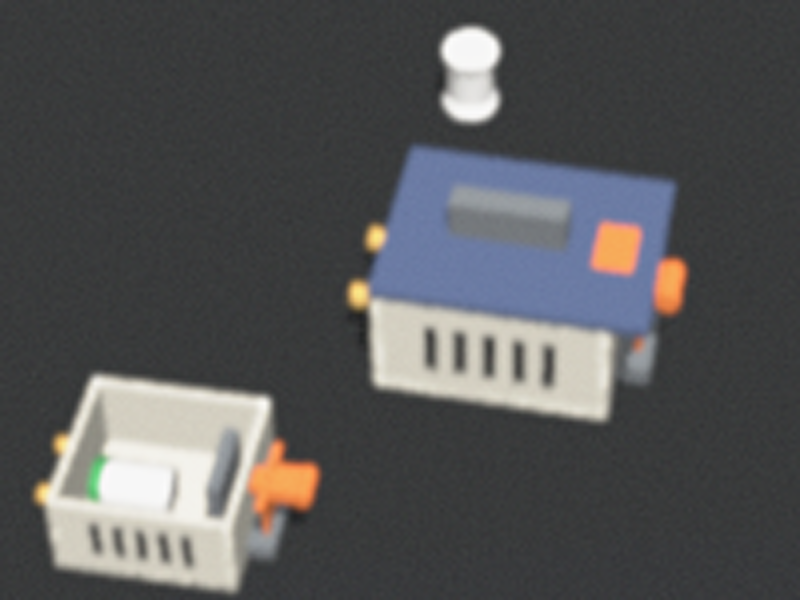

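```bash
python3 - <<'E'
from h import *
def rectz(L,mask,z):
    c=max(cv2.findContours(mask.astype(np.uint8),cv2.RETR_EXTERNAL,cv2.CHAIN_APPROX_NONE)[0],key=cv2.contourArea)[:,0]
    P=np.array([ray(L,u,v,z)[:2] for u,v in c],np.float32)
    return cv2.minAreaRect(P),P
for n in ["side","scene"]:
    L=load(f"pics/{n}0.npz"); X=cloud(L)
    hsv=cv2.cvtColor(L['p'],cv2.COLOR_RGB2HSV)
    blue=(hsv[...,0]>100)&(hsv[...,0]<135)&(hsv[...,1]>50)&(hsv[...,2]>40)
    roi=np.zeros((480,640),bool)
    if n=="side": roi[270:330,262:360]=1
    else: roi[180:250,215:300]=1
    m=blue&roi
    # high points incl rib/patch by depth
    m2=roi&(X[...,2]>62)&(X[...,2]<110)
    print(n,rectz(L,m,70)[0]); 
    rib=roi&(X[...,2]>86)&(X[...,2]<100)&(X[...,1]<-150)
    q=X[rib]; print('rib',len(q),q.mean(0) if len(q) else '')
    if len(q)>10:
        print(cv2.minAreaRect(q[:,:2].astype(np.float32)))
    org=(hsv[...,0]>3)&(hsv[...,0]<20)&(hsv[...,1]>150)&(hsv[...,2]>100)&roi
    k,lab,st,ce=cv2.connectedComponentsWithStats(org.astype(np.uint8))
    for i in range(1,k):
        if st[i,4]>8: q=X[lab==i]; print('org',st[i],ce[i],np.nanmedian(q,0),np.nanmin(q,0),np.nanmax(q,0), ray(L,*ce[i],70))
    # tray
    r2=np.zeros((480,640),bool)
    if n=="side": r2[180:240,262:360]=1
    else: r2[255:360,300:415]=1
    v=L['p'].astype(int).min(-1); t=r2&(v>75)
    R,P=rectz(L,t,16); print('tray',R)
    t=t.astype(np.uint8); print(np.nanpercentile(X[t>0][:,2],[2,20,50,80,98]))
    c=max(cv2.findContours(t,cv2.RETR_EXTERNAL,cv2.CHAIN_APPROX_NONE)[0],key=cv2.contourArea)
    for e in cv2.approxPolyDP(c,6,True)[:,0]: print(e,ray(L,*e,16))
    print('blue corners')
    c=max(cv2.findContours(m.astype(np.uint8),cv2.RETR_EXTERNAL,cv2.CHAIN_APPROX_NONE)[0],key=cv2.contourArea)
    for e in cv2.approxPolyDP(c,4,True)[:,0]: print(e,ray(L,*e,70))
E
```

```text
side ((492.1368408203125, -176.68856811523438), (109.97673034667969, 144.9918670654297), 74.66194152832031)
rib 206 [ 484.49715776 -176.64680147   90.51720349]
((484.3836975097656, -174.93450927734375), (20.000667572021484, 59.952735900878906), 75.75374603271484)
org [329 297  10  10  75] [333.6 301.8] [ 537.3658684  -188.37751598   69.81831822] [ 527.08711847 -201.68281741   66.40731319] [ 547.35449756 -175.55563561   73.54188958] [ 537.41018011 -189.2390916    70.        ]
org [344 305   8  13  76] [347.52631579 310.89473684] [ 565.51599419 -197.7653719    50.79195376] [ 557.07882352 -210.70048173   -3.56975538] [ 583.2292778  -132.22501547   56.08407179] [ 562.26027835 -215.56678776   70.        ]
tray ((522.456298828125, 195.24380493164062), (201.16412353515625, 207.49407958984375), 79.9847183227539)
[-3.31408506  1.54183735  3.92674645  7.01712472 16.07528007]
[276 185] [436.97928847 302.64720737  16.        ]
[268 229] [410.85221788 115.59512936  16.        ]
[348 234] [605.7945975   83.91113483  16.        ]
[350 188] [636.70070048 276.56636434  16.        ]
blue corners
[282 
[... 885 characters left out ...]
58] [ 570.20226157 -177.3446045    70.        ]
tray ((522.755859375, 206.93124389648438), (175.02072143554688, 207.15769958496094), 79.98406982421875)
[ 0.23562636  3.84570172  6.3992724   9.86494183 18.90338583]
[363 263] [407.54215981 142.56395419  16.        ]
[308 306] [604.14158818 106.48979238  16.        ]
[353 353] [639.814287   274.17738338  16.        ]
[408 305] [443.97853349 308.85762584  16.        ]
blue corners
[265 191] [ 406.48424594 -205.21179804   70.        ]
[223 214] [ 542.49075114 -242.6788995    70.        ]
[243 238] [ 570.33205928 -142.32419857   70.        ]
[274 220] [ 471.95076911 -115.90204667   70.        ]
[267 213] [ 464.85006686 -147.50072176   70.        ]
```

```bash
python3 - <<'E'
from h import *
o=np.array([483.8,-174.5]); a=-0.265; ux=np.array([np.cos(a),np.sin(a)]); uy=np.array([-ux[1],ux[0]])
for n in ["side","scene"]:
    L=load(f"pics/{n}0.npz"); X=cloud(L); hsv=cv2.cvtColor(L['p'],cv2.COLOR_RGB2HSV)
    org=(hsv[...,0]>=2)&(hsv[...,0]<22)&(hsv[...,1]>110)&(hsv[...,2]>60)
    k,lab,st,ce=cv2.connectedComponentsWithStats(org.astype(np.uint8))
    i=lab[(311,348) if n=="side" else (231,233)]
    vv,uu=np.nonzero(lab==i)
    for z in (42,48,54):
        P=np.array([ray(L,u,v,z)[:2]-o for u,v in zip(uu,vv)]); 
        print(n,z,'ux',np.percentile(P@ux,[2,10,50,90,98,100]).round(1),'uy',np.percentile(P@uy,[0,10,50,90,100]).round(1))
    q=X[lab==i]; q=q[(q[:,2]>35)&(q[:,2]<60)]; l=(q[:,:2]-o)
    print('depth',np.percentile(l@ux,[2,50,90,98]).round(1),np.percentile(l@uy,[2,50,98]).round(1),np.percentile(q[:,2],[2,50,98]).round(1))
    for nm,pt in dict(bc0=(-60,-52,0),bc1=(-60,52,0),pad=(95,0,48)).items():
        w=o+pt[0]*ux+pt[1]*uy; print(nm,proj(L,[*w,pt[2]]).round(1))
print(o+140*ux,o+105*ux, ux)
E
```

```text
side 42 ux [77.5 78.9 84.3 89.9 91.3 91.6] uy [-13.6  -8.4   6.5  20.8  26.2]
side 48 ux [77.9 79.4 84.7 90.2 91.6 92. ] uy [-18.9 -13.8   1.   15.2  20.6]
side 54 ux [78.4 79.8 85.1 90.6 92.  92.3] uy [-24.3 -19.2  -4.5   9.6  14.9]
depth [78.2 84.1 88.8 89.7] [-14.3  -3.4  11.8] [43.5 51.3 55.7]
bc0 [272.7 335.5]
bc1 [283.8 299.1]
pad [352.3 312. ]
scene 42 ux [67.4 69.5 75.8 82.4 84.2 84.7] uy [-21.8 -17.   -1.7  24.4  35.2]
scene 48 ux [69.2 71.4 77.6 84.2 86.  86.5] uy [-17.4 -12.6   2.6  28.6  39.3]
scene 54 ux [71.1 73.2 79.4 86.  87.8 88.3] uy [-13.   -8.2   6.9  32.8  43.4]
depth [71.2 79.1 85.4 86.7] [-9.6  3.5 15.7] [45.1 54.1 57.8]
bc0 [264.6 207.2]
bc1 [284.7 229.3]
pad [227.3 233.8]
[ 618.91295012 -211.16729754] [ 585.13471259 -202.00047316] [ 0.9650925  -0.26190927]
```

```bash
python3 -m creep '[{"grip":0,"linear":[-26,10.5,0],"rot":[0,0,0]},{"grip":0,"linear":[-26,10.5,0],"rot":[0,0,0]},{"grip":0,"linear":[-26,10.5,0],"rot":[0,0,0]},{"grip":0,"linear":[-26,10.5,0],"rot":[0,0,0]},{"grip":0,"linear":[-26,10.5,0],"rot":[0,0,0]},{"grip":0,"linear":[-26,10.5,0],"rot":[0,0,0]},{"grip":0,"linear":[-26,10.5,0],"rot":[0,0,0]},{"grip":0,"linear":[-26,10.5,0],"rot":[0,0,0]}]' 40; python3 -m creep '[{"grip":0,"linear":[0,0,0],"rot":[0,0,-0.119]},{"grip":0,"linear":[0,0,0],"rot":[0,0,-0.119]},{"grip":0,"linear":[0,0,0],"rot":[0,0,-0.119]},{"grip":0,"linear":[0,0,0],"rot":[0,0,-0.119]},{"grip":0,"linear":[0,0,0],"rot":[0,0,-0.119]},{"grip":0,"linear":[0,0,0],"rot":[0,0,-0.119]},{"grip":0,"linear":[0,0,0],"rot":[0,0,-0.119]},{"grip":0,"linear":[0,0,0],"rot":[0,0,-0.119]},{"grip":0,"linear":[0,0,0],"rot":[0,0,-0.119]},{"grip":0,"linear":[0,0,0],"rot":[0,0,-0.119]},{"grip":0,"linear":[0,0,0],"rot":[0,0,-0.116]},{"grip":0,"linear":[0,0,0],"rot":[0,0,0]}]'
cat > st.py <<'E'
from h import *
from rig import sensors,imaging
from scipy.spatial.transform import Rotation as Ro
o=np.array([483.8,-174.5]); a=-0.265; ux=np.array([np.cos(a),np.sin(a)]); uy=np.array([-ux[1],ux[0]])
def st():
    s=sensors.sense(); q=s['ee_rot']; R=Ro.from_quat([q[1],q[2],q[3],q[0]]).as_matrix(); p=s['eef_pos']
    d=p[:2]-o; f=s['force']
    print('t',round(s['time_s'],2),'tcp',p.round(1),'unit',round(d@ux,2),round(d@uy,2),'tx ang',round(np.degrees(np.arctan2(R[1,0],R[0,0])),1),'tz',R[:,2].round(3),'F unit',round(f[:2]@ux,2),round(f[:2]@uy,2),round(f[2],2),'grip',round(s['grip_width'],3),'j6',round(s['joints'][5],2))
    return s,R
def cap(n,f):
    P=imaging.camera_params(n); p,d=imaging.capture(n); np.savez(f'pics/{f}.npz',p=p,d=d,**P); cv2.imwrite(f'pics/{f}.png',p[:,:,::-1]); return dict(p=p,d=d,**P)
if __name__=='__main__': st()
E
python3 - <<'E'
from st import *
st(); cap('scene','s1'); cap('wrist','w1'); cap('side','d1')
E
```

```text
time_s: 0.77
eef_pos: [609.2, -209.3, 230.8]
ee_rot: [-0.0, 0.707, 0.707, -0.0]
force: [0.2, -0.1, -0.2]
grip_width: -0.002
time_s: 1.77
eef_pos: [608.9, -208.0, 230.8]
ee_rot: [-0.0, 0.13, 0.992, 0.0]
force: [0.2, 0.7, 0.2]
grip_width: -0.002
t 1.77 tcp [ 608.9 -208.   230.8] unit 129.48 0.47 tx ang 165.1 tz [-0.001  0.    -1.   ] F unit -0.01 0.73 0.18 grip -0.002 j6 -1.82
```

View pics/w1.png

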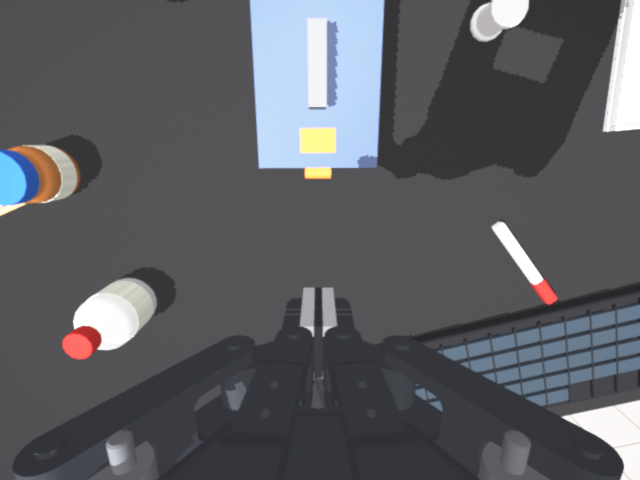

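View pics/d1.png

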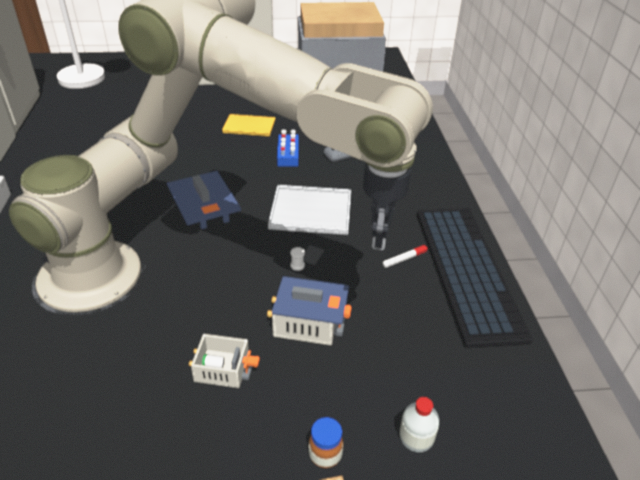

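The wrist view shows the cover end edge from (258,168) to (379,168), the rib at (317,18–106), the pad end at (318,179) and the tips at (318,290), in line with the unit. I'll refine the pose from this view.

```bash
python3 - <<'E'
from st import *
L=load('pics/w1.npz'); hsv=cv2.cvtColor(L['p'],cv2.COLOR_RGB2HSV); X=cloud(L)
def u(u_,v_,z):
    w=ray(L,u_,v_,z)[:2]; return (w.round(1),((w-o)@ux).round(1),((w-o)@uy).round(1))
print(L['t'])
for p,z in (((258,168),70),((379,168),70),((251,0),70),((385,0),70),((308,106),92),((327,106),92),((308,18),92),((327,18),92),((305,179),48),((331,179),48)): print(p,z,u(*p,z))
rib=(X[...,2]>85)&(X[...,2]<100); rib[:, :250]=0; rib[:,390:]=0; rib[130:]=0
q=X[rib].astype(np.float32); print(len(q),q[:,2].mean(),cv2.minAreaRect(q[:,:2]))
org=(hsv[...,0]>3)&(hsv[...,0]<28)&(hsv[...,1]>150)&(hsv[...,2]>100); org[:166]=0;org[190:]=0;org[:,:290]=0;org[:,345:]=0
q=X[org]; l=q[:,:2]-o; print(len(q),np.percentile(q[:,2],[5,50,95]),np.percentile(l@ux,[2,50,98]),np.percentile(l@uy,[2,50,98]))
# cover edge angle: two side lines
blue=(hsv[...,0]>95)&(hsv[...,0]<135)&(hsv[...,1]>50)&(hsv[...,2]>120)
for r in (10,60,110,160):
    c=np.nonzero(blue[r,230:400])[0]+230; print(r,c.min(),c.max(),u(c.min()-.5,r,70)[1:],u(c.max()+.5,r,70)[1:])
E
```

```text
[  40.64524952 -651.88616112  193.02009218]
(258, 168) 70 (array([ 545. , -245.7]), np.float64(77.7), np.float64(-52.7))
(379, 168) 70 (array([ 573. , -143.4]), np.float64(77.9), np.float64(53.4))
(251, 0) 70 (array([ 423.3, -211.3]), np.float64(-48.8), np.float64(-51.4))
(385, 0) 70 (array([ 450.5, -111.9]), np.float64(-48.5), np.float64(51.7))
(308, 106) 92 (array([ 510.1, -189.6]), np.float64(29.4), np.float64(-7.7))
(327, 106) 92 (array([ 514. , -175.5]), np.float64(29.4), np.float64(7.0))
(308, 18) 92 (array([ 453.2, -173.5]), np.float64(-29.8), np.float64(-7.1))
(327, 18) 92 (array([ 456.8, -160.3]), np.float64(-29.7), np.float64(6.6))
(305, 179) 48 (array([ 566.9, -210. ]), np.float64(89.5), np.float64(-12.5))
(331, 179) 48 (array([ 573.4, -186.2]), np.float64(89.6), np.float64(12.2))Traceback (most recent call last):
  File "<stdin>", line 8, in <module>
cv2.error: OpenCV(4.12.0) /io/opencv/modules/imgproc/src/convhull.cpp:143: error: (-215:Assertion failed) total >= 0 && (depth == CV_32F || depth == CV_32S) in function 'convexHull'
```

Agreement is within 1 mm, and the pad end is at 89.5. Next I descend beside the pad.

```bash
python3 -m creep '[{"grip":0,"linear":[0,0,25],"rot":[0,0,0]},{"grip":0,"linear":[0,0,30],"rot":[0,0,0]},{"grip":0,"linear":[0,0,30],"rot":[0,0,0]},{"grip":0,"linear":[0,0,30],"rot":[0,0,0]},{"grip":0,"linear":[0,0,30],"rot":[0,0,0]},{"grip":0,"linear":[0,0,25],"rot":[0,0,0]},{"grip":0,"linear":[0,0,19],"rot":[0,0,0]},{"grip":0,"linear":[0,0,0],"rot":[0,0,0]},{"grip":0,"linear":[0,0,0],"rot":[0,0,0]}]'; python3 st.py
```

```text
time_s: 2.67
eef_pos: [608.8, -207.9, 42.1]
ee_rot: [-0.001, 0.133, 0.991, 0.0]
force: [1.1, 0.3, 0.8]
grip_width: 0.001
t 2.67 tcp [ 608.8 -207.9   42.1] unit 129.43 0.49 tx ang 164.7 tz [-0.001  0.001 -1.   ] F unit 0.97 0.55 0.81 grip 0.001 j6 -1.82
```

```bash
python3 -m creep '[{"grip":0,"linear":[5,0,0],"rot":[0,0,0]},{"grip":0,"linear":[5,0,0],"rot":[0,0,0]},{"grip":0,"linear":[5,0,0],"rot":[0,0,0]},{"grip":0,"linear":[4,0,0],"rot":[0,0,0]},{"grip":0,"linear":[3,0,0],"rot":[0,0,0]},{"grip":0,"linear":[1.5,0,0],"rot":[0,0,0]},{"grip":0,"linear":[0,0,0],"rot":[0,0,0]},{"grip":0,"linear":[0,0,0],"rot":[0,0,0]}]'; python3 st.py; python3 -m creep '[{"grip":0,"linear":[1,0,0],"rot":[0,0,0]},{"grip":0,"linear":[0,0,0],"rot":[0,0,0]}]' >/dev/null; python3 st.py;  python3 -m creep '[{"grip":0,"linear":[1,0,0],"rot":[0,0,0]},{"grip":0,"linear":[0,0,0],"rot":[0,0,0]}]' >/dev/null; python3 st.py
```

```text
time_s: 3.33
eef_pos: [586.4, -201.9, 42.4]
ee_rot: [0.0, 0.132, 0.991, -0.0]
force: [0.2, -0.4, 0.3]
grip_width: 0.002
t 3.33 tcp [ 586.4 -201.9   42.4] unit 106.19 0.4 tx ang 164.8 tz [ 0. -0. -1.] F unit 0.3 -0.33 0.33 grip 0.002 j6 -1.83
t 3.5 tcp [ 585.4 -201.6   42.2] unit 105.1 0.47 tx ang 164.8 tz [-0.  0. -1.] F unit 1.13 -0.11 0.15 grip -0.001 j6 -1.83
t 3.67 tcp [ 584.3 -201.3   42.2] unit 104.0 0.48 tx ang 164.8 tz [-0.  0. -1.] F unit 0.61 1.02 -0.36 grip 0.001 j6 -1.83
```

```bash
for i in 1; do python3 -m creep '[{"grip":0,"linear":[1,0,0],"rot":[0,0,0]},{"grip":0,"linear":[0,0,0],"rot":[0,0,0]}]' >/dev/null; python3 st.py; python3 -m creep '[{"grip":0,"linear":[1,0,0],"rot":[0,0,0]},{"grip":0,"linear":[0,0,0],"rot":[0,0,0]}]' >/dev/null; python3 st.py;  python3 -m creep '[{"grip":0,"linear":[1,0,0],"rot":[0,0,0]},{"grip":0,"linear":[0,0,0],"rot":[0,0,0]}]' >/dev/null; python3 st.py; done
```

```text
t 3.83 tcp [ 583.3 -201.1   42.3] unit 102.99 0.43 tx ang 164.8 tz [-0.  0. -1.] F unit -0.3 -0.35 0.55 grip 0.0 j6 -1.83
t 4.0 tcp [ 582.3 -200.8   42.3] unit 101.98 0.45 tx ang 164.8 tz [-0.  0. -1.] F unit 0.66 -0.38 0.33 grip -0.0 j6 -1.83
t 4.17 tcp [ 581.4 -200.5   42.3] unit 100.99 0.46 tx ang 164.8 tz [-0.  0. -1.] F unit -0.41 -0.23 0.14 grip 0.0 j6 -1.83
```

```bash
python3 -m creep '[{"grip":0,"linear":[0.8,0,0],"rot":[0,0,0]},{"grip":0,"linear":[0,0,0],"rot":[0,0,0]}]' >/dev/null; python3 st.py; python3 -m creep '[{"grip":0,"linear":[0.8,0,0],"rot":[0,0,0]},{"grip":0,"linear":[0,0,0],"rot":[0,0,0]}]' >/dev/null; python3 st.py;  python3 -m creep '[{"grip":0,"linear":[0.8,0,0],"rot":[0,0,0]},{"grip":0,"linear":[0,0,0],"rot":[0,0,0]}]' >/dev/null; python3 st.py
```

```text
t 4.33 tcp [ 580.6 -200.3   42.3] unit 100.22 0.45 tx ang 164.8 tz [-0.  0. -1.] F unit 0.36 -0.29 -0.28 grip 0.001 j6 -1.83
t 4.5 tcp [ 580.  -200.2   42.4] unit 99.6 0.42 tx ang 164.8 tz [ 0. -0. -1.] F unit 0.05 -0.05 -0.45 grip -0.003 j6 -1.83
t 4.67 tcp [ 579.7 -200.1   42.5] unit 99.23 0.4 tx ang 164.8 tz [ 0.002 -0.001 -1.   ] F unit 3.6 1.02 -1.49 grip 0.001 j6 -1.83
```

Contact at about 99.4 with 3.6 N. I'll keep pressing in small steps.

```bash
python3 -m creep '[{"grip":0,"linear":[0.8,0,0],"rot":[0,0,0]},{"grip":0,"linear":[0,0,0],"rot":[0,0,0]},{"grip":0,"linear":[0,0,0],"rot":[0,0,0]}]' >/dev/null; python3 st.py; python3 -m creep '[{"grip":0,"linear":[0.8,0,0],"rot":[0,0,0]},{"grip":0,"linear":[0,0,0],"rot":[0,0,0]},{"grip":0,"linear":[0,0,0],"rot":[0,0,0]}]' >/dev/null; python3 st.py
```

```text
t 4.92 tcp [ 578.7 -199.9   42.5] unit 98.26 0.4 tx ang 164.8 tz [ 0.001 -0.    -1.   ] F unit 4.75 0.7 -1.2 grip -0.002 j6 -1.83
t 5.17 tcp [ 578.  -199.7   42.5] unit 97.49 0.38 tx ang 164.8 tz [ 0.001 -0.    -1.   ] F unit 5.87 -0.34 -0.89 grip -0.002 j6 -1.83
```

```bash
python3 -m creep '[{"grip":0,"linear":[0.8,0,0],"rot":[0,0,0]},{"grip":0,"linear":[0,0,0],"rot":[0,0,0]},{"grip":0,"linear":[0,0,0],"rot":[0,0,0]}]' >/dev/null; python3 st.py
```

```text
t 5.42 tcp [ 577.3 -199.4   42.5] unit 96.75 0.41 tx ang 164.8 tz [ 0.001 -0.    -1.   ] F unit 6.25 -0.33 -1.78 grip 0.002 j6 -1.83
```

```bash
python3 -m creep '[{"grip":0,"linear":[0.8,0,0],"rot":[0,0,0]},{"grip":0,"linear":[0,0,0],"rot":[0,0,0]},{"grip":0,"linear":[0,0,0],"rot":[0,0,0]}]' >/dev/null; python3 st.py; python3 -m creep '[{"grip":0,"linear":[0.6,0,0],"rot":[0,0,0]},{"grip":0,"linear":[0,0,0],"rot":[0,0,0]},{"grip":0,"linear":[0,0,0],"rot":[0,0,0]}]' >/dev/null; python3 st.py
```

```text
t 5.67 tcp [ 576.5 -199.3   42.5] unit 95.95 0.38 tx ang 164.8 tz [ 0.001 -0.    -1.   ] F unit 5.3 0.85 -1.74 grip 0.002 j6 -1.83
t 5.92 tcp [ 576.  -199.1   42.5] unit 95.44 0.39 tx ang 164.8 tz [ 0.001 -0.001 -1.   ] F unit 6.09 0.36 -2.67 grip -0.0 j6 -1.83
```

```bash
python3 -m creep '[{"grip":0,"linear":[0.5,0,0],"rot":[0,0,0]},{"grip":0,"linear":[0,0,0],"rot":[0,0,0]},{"grip":0,"linear":[0,0,0],"rot":[0,0,0]}]' >/dev/null; python3 st.py
```

```text
t 6.17 tcp [ 575.6 -199.    42.5] unit 94.99 0.38 tx ang 164.8 tz [ 0.002 -0.001 -1.   ] F unit 5.85 0.33 -2.6 grip 0.003 j6 -1.83
```

```bash
python3 -m creep '[{"grip":0,"linear":[0.5,0,0],"rot":[0,0,0]},{"grip":0,"linear":[0,0,0],"rot":[0,0,0]},{"grip":0,"linear":[0,0,0],"rot":[0,0,0]}]' >/dev/null; python3 st.py; python3 -m creep '[{"grip":0,"linear":[0,0,0],"rot":[0,0,0]},{"grip":0,"linear":[0,0,0],"rot":[0,0,0]},{"grip":0,"linear":[0,0,0],"rot":[0,0,0]},{"grip":0,"linear":[0,0,0],"rot":[0,0,0]},{"grip":0,"linear":[0,0,0],"rot":[0,0,0]},{"grip":0,"linear":[0,0,0],"rot":[0,0,0]}]' >/dev/null; python3 - <<'E'
from st import *
st()
for n in ('scene','side','wrist'): L=cap(n,'p2'+n[:2])
st()
E
```

```text
t 6.42 tcp [ 575.2 -198.9   42.5] unit 94.57 0.37 tx ang 164.8 tz [ 0.002 -0.001 -1.   ] F unit 6.54 1.02 -1.68 grip 0.002 j6 -1.83
t 6.92 tcp [ 575.2 -198.9   42.5] unit 94.58 0.36 tx ang 164.8 tz [ 0.002 -0.001 -1.   ] F unit 6.48 0.45 -1.85 grip 0.001 j6 -1.83
t 7.07 tcp [ 575.2 -198.9   42.5] unit 94.57 0.36 tx ang 164.8 tz [ 0.002 -0.001 -1.   ] F unit 6.2 -0.0 -1.68 grip -0.002 j6 -1.83
```

```bash
python3 - <<'E'
import cv2,numpy as np
a=cv2.imread('pics/p2sc.png')[180:260,190:310]; b=cv2.imread('pics/p2si.png')[265:345,255:375]
c=cv2.imread('pics/d1.png')[265:345,255:375]
im=np.vstack([cv2.resize(x,(400,267),interpolation=cv2.INTER_CUBIC) for x in (b,c)])
im2=cv2.resize(a,(400,267),interpolation=cv2.INTER_CUBIC); w=cv2.resize(cv2.imread('pics/p2wr.png'),(400,267))
cv2.imwrite('pics/p2.png',np.hstack([im,np.vstack([im2,w])]))
from h import *
for f in('d1','p2si','scene0','p2sc'):
    pass
E
```

```text
(no output)
```

View pics/p2.png

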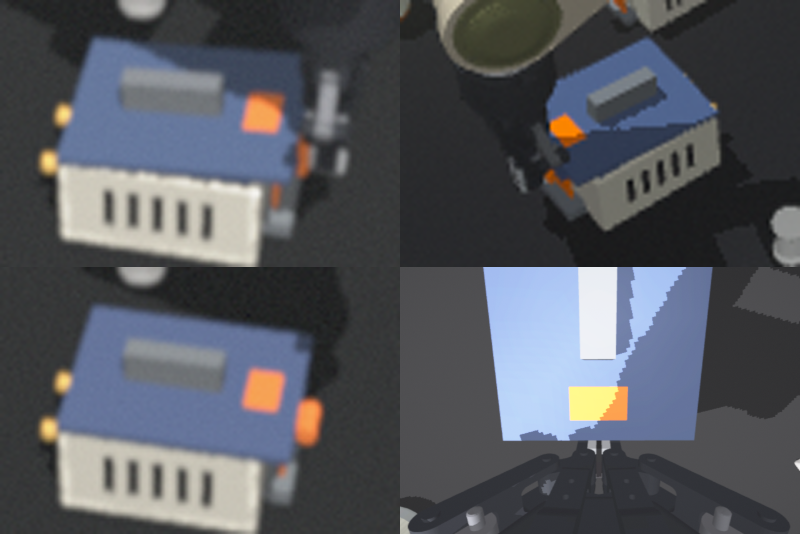

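The upper-left crop (side view now) shows the cover's +x end higher than in the lower-left crop (before). I'll hold and measure the tilt.

```bash
cat > tilt.py <<'E'
from st import *
import sys
def tilt(L,org=None):
    X=cloud(L); hsv=cv2.cvtColor(L['p'],cv2.COLOR_RGB2HSV)
    m=(hsv[...,0]>100)&(hsv[...,0]<135)&(hsv[...,1]>50)&(hsv[...,2]>40)
    d=X[...,:2]-o; a=d@ux; b=d@uy
    m&=(abs(b)<48)&(a>-55)&(a<72)&(X[...,2]>55)&(X[...,2]<95)&~((abs(b)<14)&(abs(a)<38))
    A=np.c_[a[m],b[m],np.ones(m.sum())]; z=X[...,2][m]
    for _ in range(3):
        c=np.linalg.lstsq(A,z,rcond=None)[0]; k=abs(A@c-z)<4; A,z=A[k],z[k]
    print(len(z),'slope x,y, z0',c.round(3),'z at x=72:',(c[2]+72*c[0]).round(1))
if __name__=='__main__':
    for f in sys.argv[1:]: print(f); tilt(load(f'pics/{f}.npz'))
E
python3 tilt.py d1 p2si p2sc p2wr
python3 -m creep '[{"grip":0,"linear":[0,0,0],"rot":[0,0,0]},{"grip":0,"linear":[0,0,0],"rot":[0,0,0]},{"grip":0,"linear":[0,0,0],"rot":[0,0,0]},{"grip":0,"linear":[0,0,0],"rot":[0,0,0]},{"grip":0,"linear":[0,0,0],"rot":[0,0,0]},{"grip":0,"linear":[0,0,0],"rot":[0,0,0]},{"grip":0,"linear":[0,0,0],"rot":[0,0,0]},{"grip":0,"linear":[0,0,0],"rot":[0,0,0]},{"grip":0,"linear":[0,0,0],"rot":[0,0,0]},{"grip":0,"linear":[0,0,0],"rot":[0,0,0]},{"grip":0,"linear":[0,0,0],"rot":[0,0,0]},{"grip":0,"linear":[0,0,0],"rot":[0,0,0]}]' >/dev/null; python3 st.py
python3 - <<'E'
from tilt import *
for n in ('side','wrist'): tilt(cap(n,'p3'+n[:2]))
E
```

```text
d1
1432 slope x,y, z0 [2.0000e-03 0.0000e+00 6.9095e+01] z at x=72: 69.2
p2si
1400 slope x,y, z0 [8.9000e-02 2.0000e-03 7.4269e+01] z at x=72: 80.7
p2sc
642 slope x,y, z0 [9.0000e-02 1.0000e-03 7.6527e+01] z at x=72: 83.0
p2wr
68429 slope x,y, z0 [ 8.9000e-02 -1.0000e-03  7.3026e+01] z at x=72: 79.4
t 8.07 tcp [ 575.2 -198.9   42.6] unit 94.58 0.36 tx ang 164.8 tz [ 0.002 -0.001 -1.   ] F unit 6.73 1.02 -1.29 grip 0.001 j6 -1.83
1400 slope x,y, z0 [9.1000e-02 3.0000e-03 7.4349e+01] z at x=72: 80.9
68424 slope x,y, z0 [ 0.089 -0.    73.023] z at x=72: 79.4
```

The cover has sprung up (slope 0.089, claw end +11 mm, steady over two looks). Now I let the tab go and go over the rib.

```bash
python3 -m creep '[{"grip":0,"linear":[-2,0,0],"rot":[0,0,0]},{"grip":0,"linear":[-3,0,0],"rot":[0,0,0]},{"grip":0,"linear":[-5,0,0],"rot":[0,0,0]},{"grip":0,"linear":[-10,0,0],"rot":[0,0,0]},{"grip":0,"linear":[-12,0,0],"rot":[0,0,0]},{"grip":0,"linear":[0,0,0],"rot":[0,0,0]},{"grip":0,"linear":[0,0,-20],"rot":[0,0,0]},{"grip":0,"linear":[0,0,-30],"rot":[0,0,0]},{"grip":0,"linear":[0,0,-30],"rot":[0,0,0]},{"grip":0,"linear":[0,0,-30],"rot":[0,0,0]},{"grip":0,"linear":[0,0,-30],"rot":[0,0,0]},{"grip":0,"linear":[0,0,-20],"rot":[0,0,0]}]'; python3 - <<'E'
from tilt import *
st()
for n in ('side','wrist','scene'): tilt(cap(n,'p4'+n[:2]))
L=load('pics/p4wr.npz'); X=cloud(L); d=X[...,:2]-o; a=d@ux;b=d@uy
c=(X[...,2]>88)&(X[...,2]<106)&(abs(a)<60)&(abs(b)<30)
q=X[c]; print(len(q),np.percentile(a[c],[1,50,99]),np.percentile(b[c],[1,50,99]),np.percentile(q[:,2],[2,50,98]))
E
```

```text
time_s: 9.17
eef_pos: [605.1, -207.0, 205.2]
ee_rot: [0.001, 0.132, 0.991, -0.0]
force: [1.3, 0.2, -0.1]
grip_width: 0.0
t 9.17 tcp [ 605.1 -207.   205.2] unit 125.58 0.41 tx ang 164.8 tz [ 0.001 -0.001 -1.   ] F unit 1.23 0.53 -0.1 grip 0.0 j6 -1.82
1412 slope x,y, z0 [8.9000e-02 1.0000e-03 7.4295e+01] z at x=72: 80.7
232 slope x,y, z0 [ 0.088 -0.    73.008] z at x=72: 79.4
754 slope x,y, z0 [ 8.7000e-02 -2.0000e-03  7.6531e+01] z at x=72: 82.8
2068 [-32.19471646  -3.70450475  27.73660124] [-8.03043469 -1.44132795  5.79901056] [91.37856791 94.78520557 97.94457689]
```

View pics/p4wr.png

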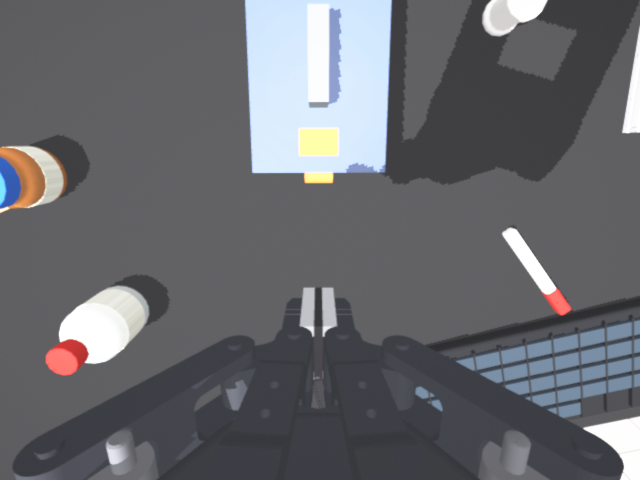

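The wrist view shows the cover still tilted up with the tab released; the rib is at (318,5–101), its centre at unit (-2.3, -1) and its top at z≈95. Next I open the gripper and go over the rib.

```bash
python3 -m creep '[{"grip":60,"linear":[20,0,0],"rot":[0,0,0]},{"grip":60,"linear":[30,0,0],"rot":[0,0,0]},{"grip":60,"linear":[30,-0.8,0],"rot":[0,0,0]},{"grip":60,"linear":[30,0,0],"rot":[0,0,0]},{"grip":60,"linear":[18,0,0],"rot":[0,0,0]},{"grip":60,"linear":[0,0,20],"rot":[0,0,0]},{"grip":60,"linear":[0,0,30],"rot":[0,0,0]},{"grip":60,"linear":[0,0,25],"rot":[0,0,0]},{"grip":60,"linear":[0,0,0],"rot":[0,0,0]},{"grip":60,"linear":[0,0,0],"rot":[0,0,0]}]'; python3 - <<'E'
from tilt import *
st()
cap('wrist','p5wr'); cap('side','p5si')
E
```

```text
time_s: 10.15
eef_pos: [480.7, -173.7, 126.1]
ee_rot: [-0.002, 0.132, 0.991, 0.001]
force: [-0.5, 0.8, 1.2]
grip_width: 0.705
t 10.15 tcp [ 480.7 -173.7  126.1] unit -3.23 -0.09 tx ang 164.8 tz [-0.004  0.002 -1.   ] F unit -0.7 0.6 1.21 grip 0.705 j6 -1.88
```

View pics/p5wr.png

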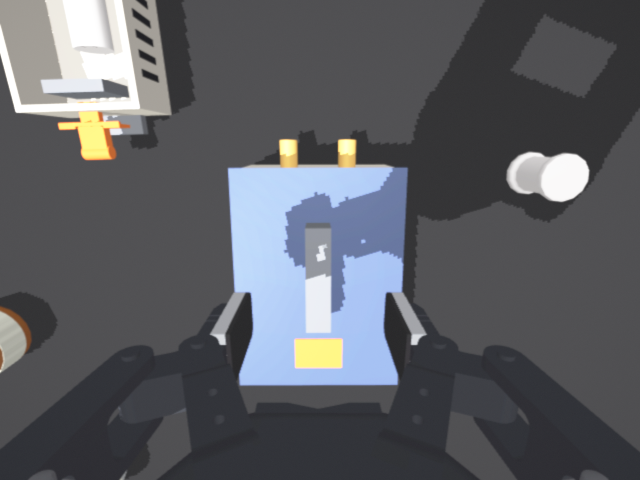

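The rib at (318,222–332) is centred between the fingers at (235) and (402). Next I descend to z≈78 and grip.

```bash
python3 -m creep '[{"grip":60,"linear":[0,0,16],"rot":[0,0,0]},{"grip":60,"linear":[0,0,16],"rot":[0,0,0]},{"grip":60,"linear":[0,0,10],"rot":[0,0,0]},{"grip":60,"linear":[0,0,6],"rot":[0,0,0]},{"grip":60,"linear":[0,0,0],"rot":[0,0,0]},{"grip":60,"linear":[0,0,0],"rot":[0,0,0]}]'; python3 st.py; python3 -m creep '[{"grip":25,"linear":[0,0,0],"rot":[0,0,0]},{"grip":25,"linear":[0,0,0],"rot":[0,0,0]},{"grip":25,"linear":[0,0,0],"rot":[0,0,0]},{"grip":25,"linear":[0,0,0],"rot":[0,0,0]},{"grip":5,"linear":[0,0,0],"rot":[0,0,0]},{"grip":5,"linear":[0,0,0],"rot":[0,0,0]},{"grip":5,"linear":[0,0,0],"rot":[0,0,0]},{"grip":5,"linear":[0,0,0],"rot":[0,0,0]},{"grip":5,"linear":[0,0,0],"rot":[0,0,0]}]' 40; python3 - <<'E'
from tilt import *
st()
cap('wrist','p6wr')
E
```

```text
time_s: 10.75
eef_pos: [482.0, -174.5, 80.0]
ee_rot: [0.0, 0.132, 0.991, -0.0]
force: [0.2, 1.0, -0.5]
grip_width: 0.705
t 10.75 tcp [ 482.  -174.5   80. ] unit -1.71 -0.47 tx ang 164.8 tz [ 0.001 -0.    -1.   ] F unit -0.08 0.97 -0.51 grip 0.705 j6 -1.88
time_s: 11.5
eef_pos: [481.8, -174.4, 79.5]
ee_rot: [0.0, 0.132, 0.991, -0.0]
force: [-1.8, 0.5, 3.2]
grip_width: 0.15
t 11.5 tcp [ 481.8 -174.4   79.5] unit -1.99 -0.45 tx ang 164.8 tz [ 0. -0. -1.] F unit -1.85 0.0 3.22 grip 0.15 j6 -1.88
```

View pics/p6wr.png

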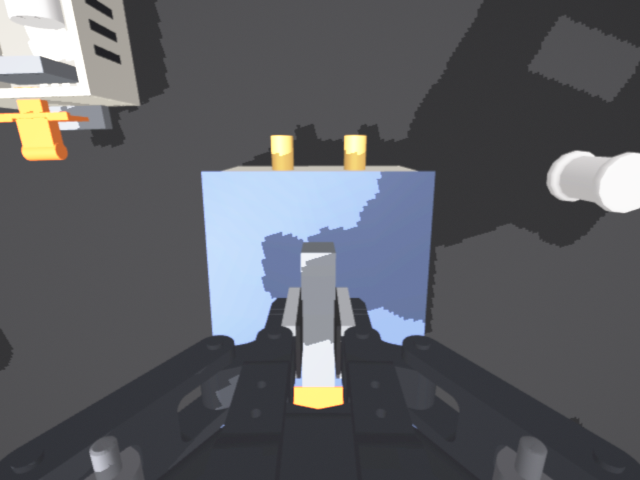

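The rib at (318,243–388) is held between the pads, opening about 13 mm. Now I lift straight up, slowly at first.

```bash
python3 -m creep '[{"grip":5,"linear":[0,0,-2],"rot":[0,0,0]},{"grip":5,"linear":[0,0,-3],"rot":[0,0,0]},{"grip":5,"linear":[0,0,-5],"rot":[0,0,0]},{"grip":5,"linear":[0,0,-6],"rot":[0,0,0]}]' 45; python3 -m creep '[{"grip":5,"linear":[0,0,-10],"rot":[0,0,0]},{"grip":5,"linear":[0,0,-15],"rot":[0,0,0]},{"grip":5,"linear":[0,0,-20],"rot":[0,0,0]},{"grip":5,"linear":[0,0,-20],"rot":[0,0,0]},{"grip":5,"linear":[0,0,-15],"rot":[0,0,0]},{"grip":5,"linear":[0,0,-10],"rot":[0,0,0]},{"grip":5,"linear":[0,0,0],"rot":[0,0,0]},{"grip":5,"linear":[0,0,0],"rot":[0,0,0]}]' ; python3 - <<'E'
from st import *
st()
cap('wrist','p7wr'); cap('side','p7si'); L=cap('scene','p7sc')
for f in ('p7si','p7sc'):
    L=load(f'pics/{f}.npz'); X=cloud(L); hsv=cv2.cvtColor(L['p'],cv2.COLOR_RGB2HSV)
    m=(hsv[...,0]>100)&(hsv[...,0]<135)&(hsv[...,1]>50)&(hsv[...,2]>40)
    d=X[...,:2]-o; a=d@ux;b=d@uy
    m&=(abs(b)<60)&(abs(a)<85)&(X[...,2]>120)&(X[...,2]<200)
    A=np.c_[a[m],b[m],np.ones(m.sum())]; z=X[...,2][m]
    for _ in range(4):
        c=np.linalg.lstsq(A,z,rcond=None)[0]; k=abs(A@c-z)<4; A,z=A[k],z[k]
    print(f,len(z),c.round(3),'a',np.percentile(A[:,0],[1,99]).round(),'b',np.percentile(A[:,1],[1,99]).round())
E
```

```text
time_s: 11.88
eef_pos: [481.5, -174.2, 95.4]
ee_rot: [-0.0, 0.132, 0.991, 0.0]
force: [1.0, -0.3, -1.3]
grip_width: 0.15
time_s: 12.55
eef_pos: [481.6, -174.3, 185.3]
ee_rot: [0.0, 0.132, 0.991, -0.0]
force: [-1.4, 0.6, -1.9]
grip_width: 0.153
t 12.55 tcp [ 481.6 -174.3  185.3] unit -2.16 -0.34 tx ang 164.8 tz [ 0. -0. -1.] F unit -1.52 0.2 -1.87 grip 0.153 j6 -1.88
p7si 1929 [8.60000e-02 8.00000e-03 1.79169e+02] a [-61.  77.] b [-53.  51.]
p7sc 939 [ 8.70000e-02 -7.00000e-03  1.80856e+02] a [-65.  74.] b [-51.  53.]
```

View pics/p7si.png

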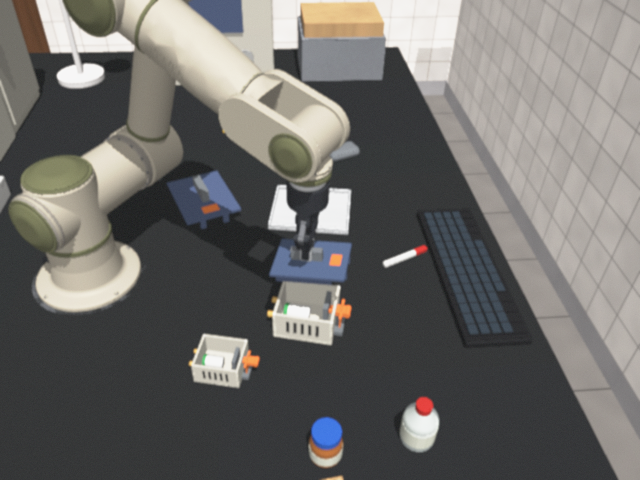

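View pics/p7wr.png

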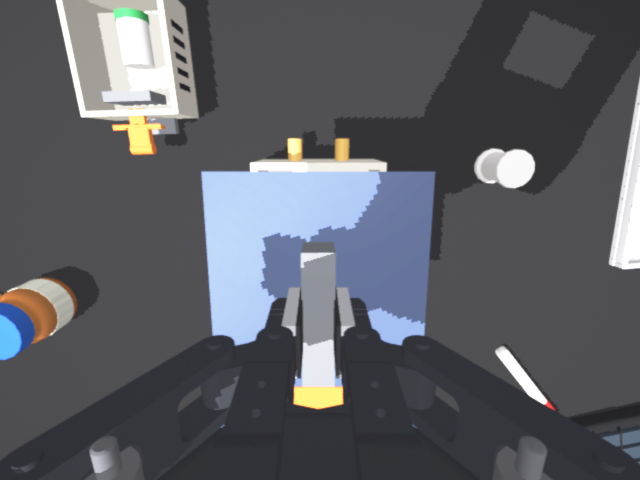

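The cover is held about 105 mm above the unit, still tilted 0.086 (side view plate at (312,260); open unit at (308,312)). I'll check the tray position once more from the scene depth before carrying it.

```bash
python3 - <<'E'
from h import *
for f in ('d1','p4sc'):
    L=load(f'pics/{f}.npz'); X=cloud(L)
    z=X[...,2]; v=L['p'].astype(int).min(-1)
    m=(X[...,0]>380)&(X[...,0]<670)&(X[...,1]>80)&(X[...,1]<340)&(z>-3)&(z<24)&(v>90)
    k,lab,stt,_=cv2.connectedComponentsWithStats(m.astype(np.uint8)); i=1+np.argmax(stt[1:,4]); m=lab==i
    q=X[m]; print(f,len(q),cv2.minAreaRect(q[:,:2].astype(np.float32)))
E
```

```text
d1 3596 ((523.9694213867188, 215.81649780273438), (210.62672424316406, 208.7543182373047), 80.02568817138672)
p4sc 4706 ((516.0744018554688, 203.5094451904297), (180.39414978027344, 213.3096923828125), 79.85135650634766)
```

```bash
python3 -m creep '[{"grip":5,"linear":[1.9,10,0],"rot":[0,0,0]},{"grip":5,"linear":[3.7,20,0],"rot":[0,0,0]},{"grip":5,"linear":[5.2,28,0],"rot":[0,0,0]},{"grip":5,"linear":[5.9,32,0],"rot":[0,0,0]},{"grip":5,"linear":[6.1,33,0],"rot":[0,0,0]},{"grip":5,"linear":[6.1,33,0],"rot":[0,0,0]},{"grip":5,"linear":[6.1,33,0],"rot":[0,0,0]},{"grip":5,"linear":[6.1,33,0],"rot":[0,0,0]},{"grip":5,"linear":[6.1,33,0],"rot":[0,0,0]},{"grip":5,"linear":[6.1,33,0],"rot":[0,0,0]},{"grip":5,"linear":[5.9,32,0],"rot":[0,0,0]},{"grip":5,"linear":[5.2,28,0],"rot":[0,0,0]}]'; python3 -m creep '[{"grip":5,"linear":[3.7,20,0],"rot":[0,0,0]},{"grip":5,"linear":[1.9,10,0],"rot":[0,0,0]},{"grip":5,"linear":[0,0,0],"rot":[0,0,-0.09]},{"grip":5,"linear":[0,0,0],"rot":[0,0.043,0]},{"grip":5,"linear":[0,0,0],"rot":[0,0.043,0]},{"grip":5,"linear":[0,0,0],"rot":[0,0,0]},{"grip":5,"linear":[0,0,0],"rot":[0,0,0]}]'; cat > pl.py <<'E'
from st import *
def plate(L,c0,R=110,zl=20,zh=220):
    X=cloud(L); hsv=cv2.cvtColor(L['p'],cv2.COLOR_RGB2HSV)
    m=(hsv[...,0]>100)&(hsv[...,0]<135)&(hsv[...,1]>50)&(hsv[...,2]>40)
    d=X[...,:2]-c0
    m&=(np.hypot(d[...,0],d[...,1])<R)&(X[...,2]>zl)&(X[...,2]<zh)
    P=X[m]; z=P[:,2]
    for _ in range(5):
        A=np.c_[P[:,:2]-c0,np.ones(len(P))]; c=np.linalg.lstsq(A,P[:,2],rcond=None)[0]; k=abs(A@c-P[:,2])<5; P=P[k]
    print(len(P),'slope/z',c.round(3),cv2.minAreaRect(P[:,:2].astype(np.float32)))
if __name__=='__main__':
    import sys
    s,_=st()
    for n in ('side','scene','wrist'):
        L=cap(n,sys.argv[1]+n[:2]); 
        if n!='wrist': plate(L,s['eef_pos'][:2])
E
python3 pl.py p8
```

```text
time_s: 13.7
eef_pos: [509.8, 181.1, 184.7]
ee_rot: [-0.001, 0.132, 0.991, 0.0]
force: [0.9, 0.4, -1.2]
grip_width: 0.152
time_s: 14.28
eef_pos: [513.1, 208.5, 184.7]
ee_rot: [-0.043, 0.088, 0.995, 0.004]
force: [0.4, -1.1, -1.7]
grip_width: 0.148
t 14.28 tcp [513.1 208.5 184.7] unit -72.05 377.26 tx ang 169.9 tz [-0.084  0.014 -0.996] F unit 0.69 -0.99 -1.68 grip 0.148 j6 -1.24
816 slope/z [5.00000e-03 2.10000e-02 1.78497e+02] ((522.7163696289062, 205.7784423828125), (109.44141387939453, 140.15887451171875), 80.04490661621094)
1392 slope/z [1.00000e-03 0.00000e+00 1.81254e+02] ((519.408203125, 208.5422821044922), (106.57057189941406, 143.83192443847656), 80.15040588378906)
```

View pics/p8wr.png

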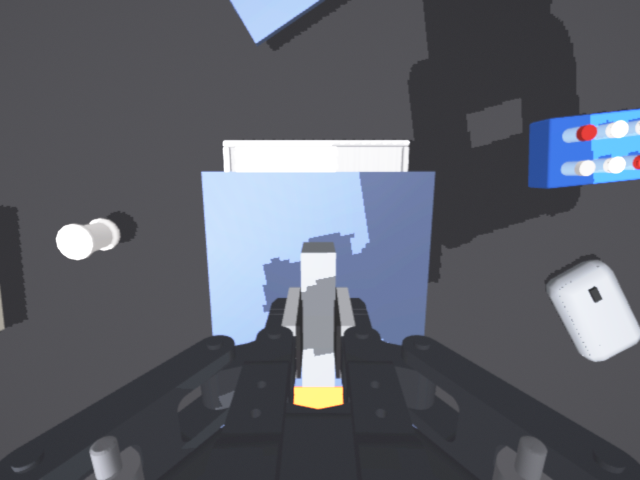

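View pics/p8sc.png

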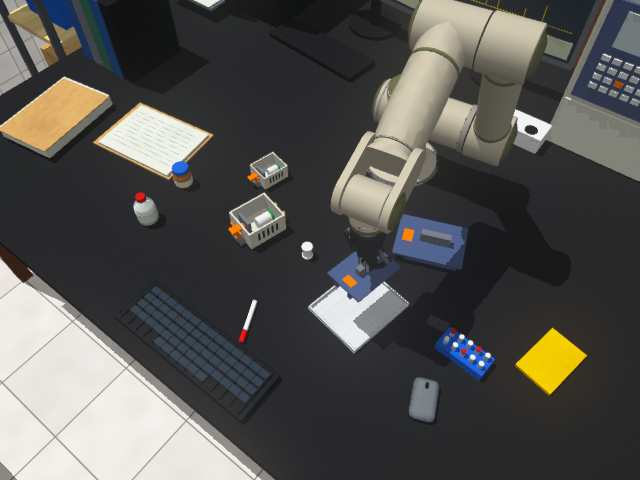

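```bash
python3 - <<'E'
from h import *
L=load('pics/p8wr.npz')
A=ray(L,223.5,140.5,16);B=ray(L,409.5,140.5,16); print(A,B,np.hypot(*(A-B)[:2]))
d=(B-A)[:2]/np.hypot(*(B-A)[:2]); n=np.array([d[1],-d[0]]); n=n if n[0]>0 else -n
c=(A+B)[:2]/2+100*n; print('tray centre',c,'yaw',np.arctan2(n[1],n[0]))
E
```

```text
[409.81074856 139.70109619  16.        ] [439.02886732 304.60340937  16.        ] 167.47080747197185
tray centre [522.88611121 204.70555912] yaw -0.1753643759025856
```

The wrist view gives the tray centre at (522.9,204.7) and yaw -0.175; the cover is level and within 3 mm of that. Lowering straight down.

```bash
python3 -m creep '[{"grip":5,"linear":[-1.3,0,15],"rot":[0,0,0]},{"grip":5,"linear":[-2.2,0,25],"rot":[0,0,0]},{"grip":5,"linear":[-2.6,0,30],"rot":[0,0,0]},{"grip":5,"linear":[-2.6,0,30],"rot":[0,0,0]},{"grip":5,"linear":[-1.7,0,20],"rot":[0,0,0]},{"grip":5,"linear":[-0.9,0,10],"rot":[0,0,0]},{"grip":5,"linear":[-0.4,0,5],"rot":[0,0,0]},{"grip":5,"linear":[0,0,0],"rot":[0,0,0]},{"grip":5,"linear":[0,0,0],"rot":[0,0,0]}]'; python3 pl.py p9
```

```text
time_s: 15.18
eef_pos: [513.8, 209.0, 51.0]
ee_rot: [-0.042, 0.087, 0.995, 0.004]
force: [0.5, -0.1, -1.8]
grip_width: 0.153
t 15.18 tcp [513.8 209.   51. ] unit -71.51 377.93 tx ang 170.0 tz [-0.083  0.015 -0.996] F unit 0.56 0.01 -1.82 grip 0.153 j6 -1.25
688 slope/z [-1.50e-02  1.50e-02  4.61e+01] ((525.3452758789062, 205.76644897460938), (110.41990661621094, 137.52322387695312), 80.49960327148438)
1083 slope/z [1.000e-03 1.100e-02 4.789e+01] ((521.8406982421875, 208.72987365722656), (106.35496520996094, 141.5303955078125), 80.08415985107422)
```

```bash
python3 -m creep '[{"grip":5,"linear":[-0.4,0,5],"rot":[0,0,0]},{"grip":5,"linear":[-0.3,0,4],"rot":[0,0,0]},{"grip":5,"linear":[-0.2,0,3],"rot":[0,0,0]},{"grip":5,"linear":[-0.1,0,1.5],"rot":[0,0,0]},{"grip":5,"linear":[0,0,0],"rot":[0,0,0]},{"grip":5,"linear":[0,0,0],"rot":[0,0,0]}]'>/dev/null; python3 st.py; python3 -m creep '[{"grip":5,"linear":[-0.1,0,1],"rot":[0,0,0]},{"grip":5,"linear":[0,0,0],"rot":[0,0,0]}]' >/dev/null; python3 st.py; python3 -m creep '[{"grip":5,"linear":[-0.1,0,1],"rot":[0,0,0]},{"grip":5,"linear":[0,0,0],"rot":[0,0,0]}]' >/dev/null; python3 st.py
```

```text
t 15.83 tcp [512.9 208.8  36.2] unit -72.28 377.59 tx ang 170.0 tz [-0.085  0.015 -0.996] F unit 0.43 1.06 -1.62 grip 0.147 j6 -1.25
t 16.0 tcp [513.  208.8  35.2] unit -72.21 377.6 tx ang 170.0 tz [-0.085  0.015 -0.996] F unit -0.42 -0.47 -1.76 grip 0.151 j6 -1.25
t 16.17 tcp [512.9 208.8  34.1] unit -72.28 377.57 tx ang 170.0 tz [-0.085  0.015 -0.996] F unit 0.22 0.36 -1.58 grip 0.154 j6 -1.25
```

```bash
python3 -m creep '[{"grip":5,"linear":[0,0,0.6],"rot":[0,0,0]},{"grip":5,"linear":[0,0,0],"rot":[0,0,0]}]' >/dev/null; python3 st.py; python3 -m creep '[{"grip":5,"linear":[0,0,0.6],"rot":[0,0,0]},{"grip":5,"linear":[0,0,0],"rot":[0,0,0]}]' >/dev/null; python3 st.py
```

```text
t 16.33 tcp [512.9 208.8  33.6] unit -72.32 377.57 tx ang 170.0 tz [-0.085  0.015 -0.996] F unit 0.71 -0.78 -2.39 grip 0.151 j6 -1.25
t 16.5 tcp [512.8 208.8  33. ] unit -72.39 377.56 tx ang 170.0 tz [-0.085  0.015 -0.996] F unit -0.91 -0.25 -1.53 grip 0.15 j6 -1.25
```

```bash
python3 -m creep '[{"grip":5,"linear":[0,0,0.6],"rot":[0,0,0]},{"grip":5,"linear":[0,0,0],"rot":[0,0,0]}]' >/dev/null; python3 st.py; python3 -m creep '[{"grip":5,"linear":[0,0,0.6],"rot":[0,0,0]},{"grip":5,"linear":[0,0,0],"rot":[0,0,0]}]' >/dev/null; python3 st.py; python3 -m creep '[{"grip":5,"linear":[0,0,0.5],"rot":[0,0,0]},{"grip":5,"linear":[0,0,0],"rot":[0,0,0]}]' >/dev/null; python3 st.py
```

```text
t 16.67 tcp [512.9 208.9  32.5] unit -72.32 377.62 tx ang 170.0 tz [-0.084  0.015 -0.996] F unit 1.08 -0.6 -1.12 grip 0.153 j6 -1.25
t 16.83 tcp [512.9 208.9  32.5] unit -72.34 377.62 tx ang 170.0 tz [-0.084  0.015 -0.996] F unit -2.04 -1.45 4.77 grip 0.152 j6 -1.25
t 17.0 tcp [512.9 208.9  32.5] unit -72.31 377.64 tx ang 170.0 tz [-0.084  0.015 -0.996] F unit -3.47 -2.13 9.69 grip 0.151 j6 -1.25
```

Touchdown at TCP z 32.5. I ease off the load, then open slowly.

```bash
python3 -m creep '[{"grip":5,"linear":[0,0,-0.8],"rot":[0,0,0]},{"grip":5,"linear":[0,0,0],"rot":[0,0,0]}]' 20; python3 -m creep '[{"grip":15,"linear":[0,0,0],"rot":[0,0,0]},{"grip":17,"linear":[0,0,0],"rot":[0,0,0]},{"grip":19,"linear":[0,0,0],"rot":[0,0,0]},{"grip":24,"linear":[0,0,0],"rot":[0,0,0]},{"grip":32,"linear":[0,0,0],"rot":[0,0,0]},{"grip":45,"linear":[0,0,0],"rot":[0,0,0]},{"grip":45,"linear":[0,0,0],"rot":[0,0,0]},{"grip":45,"linear":[0,0,0],"rot":[0,0,0]}]'; python3 -m creep '[{"grip":45,"linear":[0.3,0,-4],"rot":[0,0,0]},{"grip":45,"linear":[0.8,0,-10],"rot":[0,0,0]},{"grip":45,"linear":[1.3,0,-15],"rot":[0,0,0]},{"grip":45,"linear":[1.7,0,-20],"rot":[0,0,0]},{"grip":45,"linear":[2.6,0,-30],"rot":[0,0,0]},{"grip":45,"linear":[2.6,0,-30],"rot":[0,0,0]},{"grip":45,"linear":[2.6,0,-30],"rot":[0,0,0]},{"grip":45,"linear":[-20,0,0],"rot":[0,0,0]},{"grip":45,"linear":[-30,0,0],"rot":[0,0,0]},{"grip":45,"linear":[-20,0,0],"rot":[0,0,0]},{"grip":45,"linear":[0,0,0],"rot":[0,0,0]},{"grip":45,"linear":[0,0,0],"rot":[0,0,0]}]'; python3 - <<'E'
from pl import *
st()
for n in ('side','scene','wrist'): plate(cap(n,'pa'+n[:2]),np.array([521,207]),100,14,60)
L=load('pics/pawr.npz')
E
```

```text
time_s: 17.17
eef_pos: [513.0, 208.9, 32.5]
ee_rot: [-0.043, 0.087, 0.995, 0.004]
force: [-0.5, -0.4, 3.6]
grip_width: 0.151
time_s: 17.83
eef_pos: [512.8, 208.9, 32.2]
ee_rot: [-0.043, 0.087, 0.995, 0.004]
force: [-0.2, -0.2, -0.6]
grip_width: 0.525
time_s: 18.83
eef_pos: [581.8, 196.5, 165.9]
ee_rot: [-0.043, 0.088, 0.995, 0.004]
force: [0.1, -0.4, -0.1]
grip_width: 0.526
t 18.83 tcp [581.8 196.5 165.9] unit -2.62 383.69 tx ang 169.9 tz [-0.085  0.015 -0.996] F unit 0.25 -0.39 -0.11 grip 0.526 j6 -1.28
959 slope/z [ 4.0000e-03 -1.0000e-03  2.6506e+01] ((521.979248046875, 205.1842041015625), (112.9110336303711, 137.88352966308594), 78.55715942382812)
1346 slope/z [0.0000e+00 1.0000e-03 2.8776e+01] ((519.497314453125, 208.86767578125), (105.6405029296875, 144.17095947265625), 80.08641815185547)
18636 slope/z [ 0.0000e+00 -1.0000e-03  2.5696e+01] ((521.1246337890625, 206.75424194335938), (103.47789001464844, 139.40444946289062), 80.0492935180664)
```

View pics/pawr.png

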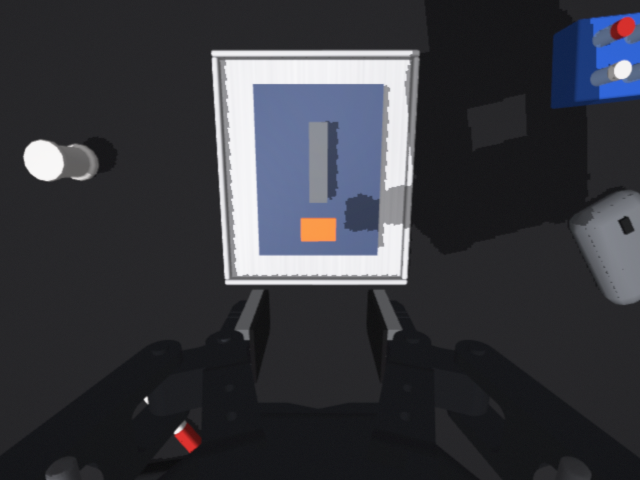

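View pics/pasc.png

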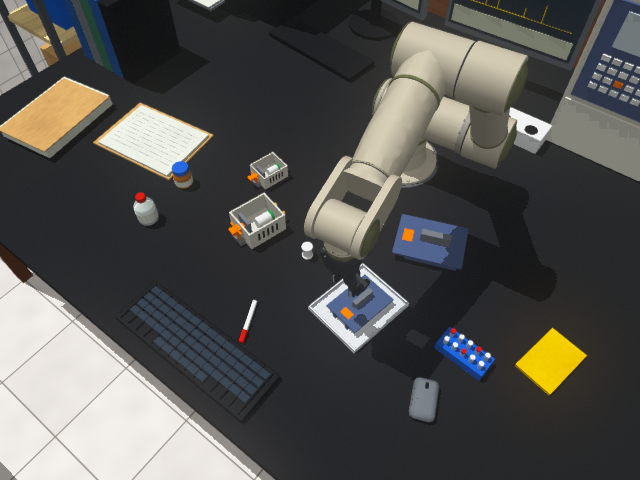

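View pics/pasi.png

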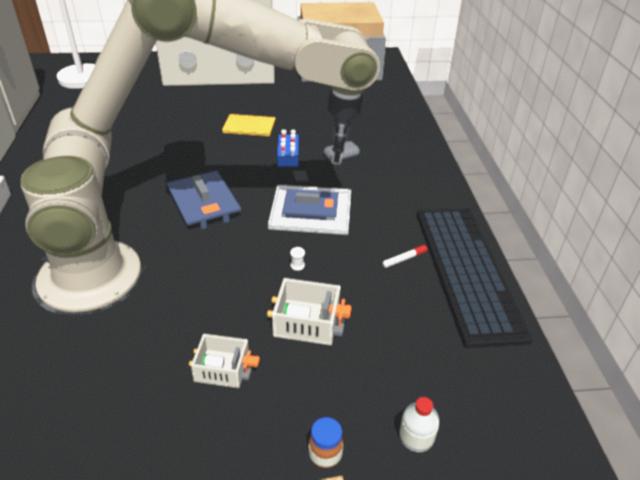

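The wrist view shows the cover flat in the tray, plate corners (254,84)–(380,254) inside the walls (213,52)–(418,283). In the scene view, the other things sit at their first pixel positions: cartridge (307,250), marker (249,320), mouse (424,399), jar (181,175) and bottle (146,210). I'm handing in.

```bash
python3 -c "
from rig import ctrl; print(ctrl.finish_job())"
```

```text
the job is handed in; nothing more can be done
None
```

The cover is off the unit and lying flat, right way up, inside the tray. I handed the job in at about 19 s of the 72 s allowed.

- **Snap tab:** I pressed it with the closed fingers, which touched it at about 99.5 mm, and held it about 5 mm in. The highest force I read was about 6.7 N, against the 15 N breaking limit. I kept it pressed until the cover end had risen about 11 mm (tilt 0.089 rad, the same in two looks), then let go; the cover stayed up.
- **Cover:** I gripped it by the rib, lifted it straight off, levelled it in the air and lowered it into the tray. The last lowering steps pressed on the tray with about 10 N, which I eased off before opening the fingers.
- **Last checks:**
  - The plate is level to within 0.004 in all three views.
  - Its centre is near (521, 207), within about 3 mm of the tray centre.
  - The plate top read between 25.7 and 28.8 mm in the three views, against 28 expected, so it appears fully seated.
  - The tool was clear of everything.
  - The other things on the bench looked unmoved. I judged that by eye from the pictures and did not measure it.

No check failed. The first side-view measure of the tray centre was about 12 mm off the scene-view one, probably because that view also saw the tray's outer wall. I settled it with the wrist camera before lowering the cover.

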